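Wedge a timber rail tight in the planing jig

TASK

Get the loose timber rail clamped in the bench jig ready for planing: push it up against the rubber-faced fence and the end stop, then start the loose wedge by hand, thin end first and flat on the jig, in the slot between the rail and the slanted cleat. Tap the wedge home with the mallet, at least two separate taps, until it is locked tight and grips the rail, then lay the mallet flat on the bench off the jig. Leave the plane, tape measure, try square and screw jar alone.

Things in the scene. Friction and masses are not known exactly. Their poses are not given: they have to be found in the camera images.
- jig: planing jig screwed to the bench: plywood base 156 x 212 x 12 mm (own x -65 to 91, y -80 to 132) carrying a fence, an end stop and a slanted cleat of dark hardwood, tops 40 mm above the bench. Origin on the bench, z up; +y is the direction in which the wedge is driven, +x points to the fence
- rail_home (a point): where the rail's centre lies when it is home (axes as the jig's). Home, its side touches the fence's 6 mm black rubber strip, 21 mm along +x from here, and its far end the end stop, 82.5 mm along +y. The fence is 190 mm long along y. The strip is springy: it gives 1 mm for every 9 N, at most 3 mm
- slot (a point): point in the slot between rail and cleat (axes as the jig's, 26 mm above the bench): the wedge's centre lies here when, flat on the base, straight face to the home rail, it just touches both sides. A 6 N push by hand leaves it 0 to 8 mm past here. Taps of about 15 N drive it on, each one less: 15 mm past here along +y it grips with about 12 N, at 20 mm it is tight, at 33 it stops
- rail_mid (a point): centre of the loose rail, pale pine, 42 x 165 x 60 mm (x, y, z), 0.26 kg, standing on edge on the jig base between fence and cleat, 3 to 8 mm short of the fence, 7 to 20 mm short of the end stop. Own y along its length, about jig +y. Underside 12 mm, top 72 mm above the bench: its upper 30 mm stands above fence and cleat and can be gripped across from above
- wedge_mid (a point): centre of the loose honey-yellow wedge, 170 mm long, 28 mm tall, lying flat on the bench, 0.09 kg. Own +y points to the thin end (14 mm wide). Straight face at x +11.25 mm, slanted face on -x. Its last 50 mm (y -35 to -85 mm), the heel, is parallel-sided, 26 mm wide, mid-width at x -1.75 mm: grip here; most of the heel stays outside the slot. In the slot its axes lie along the jig's
- mallet_grip (a point): balance point of a soft-face mallet, in its yellow neck (22 mm wide, 24 deep), 18 mm above what it lies on: grip here from above. 0.46 kg. Own z up as it lies, +x to the head, whose centre is 52 mm along +x at the same height: 88 mm long along own y, 36 mm tall, an orange striking face at each end (y +44, -44 mm). Black handle, 36 mm deep, to 230 mm along -x
- cleat_mouth (a point): corner of the slanted cleat at the slot's mouth, top edge, 40 mm above the bench (axes as the jig's). From here the cleat's face runs 120 mm along +y, drawing nearer the rail by 1 in 10. With the rail home the slot is 25 mm wide here and 13 mm at the cleat's far end. The cleat is 28 mm thick; rail and cleat both end about here, the wedge sticks out beyond
- block_plane: steel and brass block plane, 50 x 160 x 50 mm, leave alone; origin under its centre
- tape_measure: yellow tape measure, 66 x 66 x 32 mm, leave alone; origin under its centre
- try_square: try square lying flat, dark wood stock 110 mm, steel blade 140 mm along own +x, leave alone; origin under its stock
- screw_jar: clear jar with red lid, 68 mm wide, 85 mm tall, leave alone; origin under its centre
There are look-alikes about, which are no part of the job. Of the things shaped like the part that bears rail_mid, the wooden one is meant. There is more than one size of the part that bears wedge_mid; the job needs the smaller.

How it is judged:
On the way, in this order (a step that is already met when the one before it is completed fails the run):
1. the wedge is started in the slot, thin end first, flat on the jig beside the rail, and let go (y of wedge_mid in the frame of jig above -0.075 m and x of wedge_mid in the frame of jig between -0.016 and 0.006 m and z of wedge_mid in the frame of jig below 0.033 m and angle between the y axis of wedge_mid and the y axis of jig, either way round below 0.15 rad and contact force between the fingers and wedge below 0.1 N), for 0.1 s.
2. the mallet taps the wedge in the slot (contact force between mallet and wedge above 3 N and y of wedge_mid in the frame of jig above -0.075 m).
3. the mallet comes off the wedge (contact force between mallet and wedge below 0.1 N), for 0.1 s.
4. the mallet taps the wedge again (contact force between mallet and wedge above 3 N and y of wedge_mid in the frame of jig above -0.06 m).
At the end, for the whole second after the job is handed in: The rail stands square against the fence (within 2 mm, the rubber may be pressed in) and the end stop (within 6 mm); the wedge lies flat in the slot, thin end in, and by itself presses on the rail with more than 12 N; the mallet lies flat on the bench touching neither jig nor wedge; all at rest (contact force between wedge and rail above 12 N and x of rail_mid in the frame of jig between 0.027 and 0.036 m and y of rail_mid in the frame of jig above 0.0115 m and angle between the y axis of rail_mid and the y axis of jig, either way round below 0.035 rad and angle between rail_mid's own z axis and vertical below 0.05 rad and y of wedge_mid in the frame of jig above -0.04 m and z of wedge_mid in the frame of jig below 0.033 m and angle between the y axis of wedge_mid and the y axis of jig, either way round below 0.08 rad and height (world z) of mallet_grip below 0.025 m and angle between mallet_grip's own z axis and vertical below 0.15 rad and contact force between mallet and jig below 0.1 N and contact force between mallet and wedge below 0.1 N and linear speed of each of wedge, rail below 0.01 m/s and linear speed of mallet below 0.02 m/s).
It fails at once if a bystander (plane, tape measure, try square, screw jar) is moved by more than 30 mm (distance of any of block_plane, tape_measure, try_square, screw_jar from where it was at the start of the episode above 0.03 m).
It also fails if it takes over 72 s, if anything falls off the work surface, if the arm or the gripper's body presses on something with over 40 N, if the wrist force passes 120 N, or if a joint passes its speed limit or range.

ROBOT

A 7-joint arm with a two-finger parallel gripper is mounted at the origin on the work surface. World frame = base frame: x ahead of the robot, y to its left, z up, the work surface at z = 0. Lengths are in m, angles in rad, forces in N, time in s.
With the tool pointing down it reaches from about 0.35 to 0.9 m from the base axis. Payload 7.2 kg.
Tool frame: the origin (TCP) lies midway between the tips of the shut fingers; the grasp point (between the pads) lies 19 mm behind it (r.grasp_offset is the distance from the TCP to the grasp point, in m); y points along the fingers, x is the direction in which the jaws open and shut, and the axes are right-handed (so a half turn about y gives the same grasp; the last joint's range is limited). The gripper opens to 88 mm and grips with 3 to 60 N. Pads are 20 mm wide; open, the fingers measure 115 mm over their backs; the gripper's body (75 mm by 178 mm) begins 61 mm behind the grasp point.
Start: joints at [-1.394, 0.411, -0.013, 1.596, 0.006, 1.134, -0.082], TCP at [0.151, 0.606, 0.223] pointing down, gripper open.
Joint ranges: [-2.95, 2.95], [-0.29, 1.99], [-1.47, 1.44], [0.14, 2.54], [-1.03, 4.17], [0.13, 1.85], [-2.86, 2.86]. Speed limits (rad/s): [2.39, 2.39, 3.01, 3.01, 3.14, 3.14, 3.14].

INTERFACE

Orientations are given as a unit quaternion [w, x, y, z].
In Python, from bench import r, fingers, cams gives the robot as it stands. Calls block until the motion is done:
- r.reach(position, orientation): joint-space move of the TCP to a pose.
- r.move_linear(position, rot=None, feed=0.15, force_limit=None): straight line of the TCP; rot=None keeps the orientation; feed is the mean speed in m/s. With force_limit (N) it stops when the force on the tool has changed by that much, and returns True; else False.
- r.move_joints(angles): joint-space move.
- fingers.command_gripper(opening, newtons=None): opening from 0.0 (shut) to 1.0 (fully open); newtons is the grip in N (None keeps the last); returns when the fingers have stopped.
- r.dwell(seconds).
- r.ik(position, orientation): joint angles nearest the present ones, or None.
- r.get_state(): the state.
- cams.get_image(name): name is "scene" or "top" or "wrist"; returns the picture (400x640x3 uint8, red, green, blue); there is no depth.
- cams.camera_model(name): a dict with "fx", "fy", "cx", "cy" (pixels), "xyz" and "rotation" of the camera in the world; the wrist camera has in their place "hand_eye" (4x4, takes a point from camera to tool coordinates, whose origin is the TCP and whose axes are the tool frame's). Camera axes: x right, y down, z forward; pixel columns grow to the right and rows downward; lengths in m; the calibration is good to about 2 mm. A picture is of the moment at which its call begins: read the wrist's pose just before it. camera_model takes no time and is no camera call.
A pose or a line that the arm cannot do raises r.MotionError and nothing moves.
- r.finish_job(): hands the job in, once; it reports no verdict.
The state is a dict: "time": time; "joint_pos": joint angles; "dq": joint speeds; "effort": joint torques, N m; "ee_pos": TCP position; "ee_rot": TCP orientation; "force": force on the tool from outside, world axes, zero at the start; "moment": the same for the moment, N m; "grip_width": opening from 0.0 (shut) to 1.0 (fully open).
Only numpy, scipy, OpenCV 4.12 (cv2) and the standard library are available. Lean on these libraries where they do the work, as an engineer would, in place of code of your own. Each camera call takes 0.05 s, during which the arm holds its last target. There are 200 camera calls.

## Working session

There is one attempt and no reset: what is moved stays moved. The work goes in short steps, each a Python script; the robot and the scene stay as the last script left them, time stands still between calls to the robot, and variables do not carry over. Pictures are saved under pics/ and viewed, about 8 in all and at most 12, crops included, and the job is handed in when it is done.

```bash
ls; mkdir -p pics; python3 - <<'E'
from bench import r,fingers,cams
import cv2
for n in ("scene","top"):
    im=cams.get_image(n); cv2.imwrite(f"pics/{n}0.png",im[:,:,::-1])
    print(n,cams.camera_model(n))
print(cams.camera_model("wrist"))
print(r.get_state())
E
```

```text
pics
scene {'fx': 408.7068080636889, 'fy': 408.7068080636889, 'cx': 324.5370297211354, 'cy': 198.40675768170433, 'xyz': array([1.29212145, 0.43996046, 0.7405664 ]), 'rotation': array([-0.22578246,  0.43224116,  0.77948456, -0.39318402])}
top {'fx': 457.7217076608503, 'fy': 457.7217076608503, 'cx': 324.4683887431784, 'cy': 200.3237806308627, 'xyz': array([ 0.37643417, -0.01204999,  1.13979472]), 'rotation': array([-0.05179448,  0.70908602, -0.70172672,  0.04575988])}
{'fx': 280.3309421592087, 'fy': 280.3309421592087, 'cx': 316.7819729751004, 'cy': 197.6266218169302, 'hand_eye': array([[ 9.99998467e-01, -1.67392674e-03, -5.13827074e-04,
         7.30744916e-04],
       [-2.15345936e-05, -3.05180212e-01,  9.52294617e-01,
        -1.61310450e-01],
       [-1.75088128e-03, -9.52293146e-01, -3.05179781e-01,
         8.38589175e-02],
       [ 0.00000000e+00,  0.00000000e+00,  0.00000000e+00,
         1.00000000e+00]])}
{'time': 0.1, 'joint_pos': array([-1.39421605,  0.41182647, -0.01270402,  1.59694222,  0.00564198,
        1.13429446, -0.0821988 ]), 'dq': array([-2.09616384e-04, -1.78618374e-03,  2.11621008e-04, -3.20630382e-03,
        1.73081497e-05, -7.28645911e-04,  2.45139937e-03]), 'effort': array([ 2.54966384e-03, -5.89101040e+01,  6.43605385e-01, -2.91706681e+01,
       -5.37807075e-02,  1.44913633e-02,  4.67797372e-05]), 'ee_pos': array([0.15141104, 0.60592265, 0.22189656]), 'ee_rot': array([-0.55694396,  0.55764468,  0.43486031, -0.43559425]), 'force': array([-1.35412004, -0.5081265 ,  0.56359076]), 'moment': array([-0.04610351,  0.00217932, -0.00245633]), 'grip_width': 0.9976749767017452}
```

View pics/top0.png

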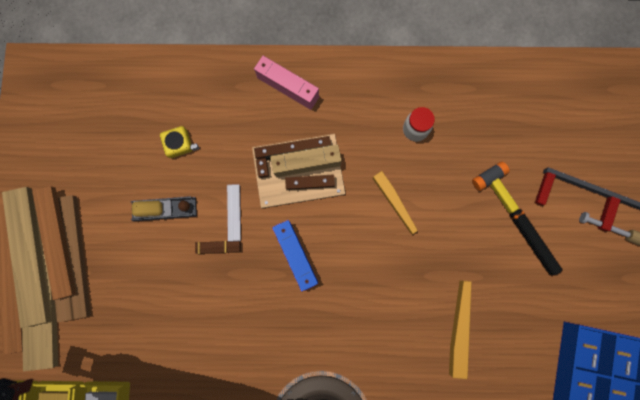

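View pics/scene0.png

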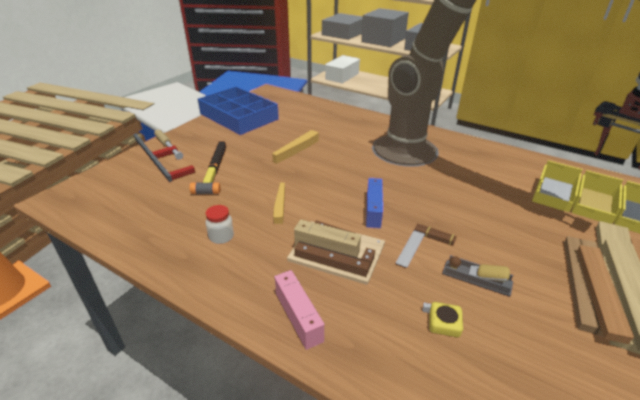

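Top view: my rail is the pine piece in the jig at (305,160), with look-alikes pink (287,82) and blue (295,255). The small wedge is at (395,203), about 70 px or 172 mm. The look-alike wedge is at (462,330), about 97 px or 240 mm. The mallet's at (510,205). The fence faces image-up, with the stop on the left. I'll check the choice in one close crop.

```bash
cat > h.py <<'E'
import numpy as np, cv2
from scipy.spatial.transform import Rotation as R
from bench import r,fingers,cams
def quat(q): return R.from_quat(np.roll(q,-1))
def wxyz(rot): return np.roll(rot.as_quat(),1)
def cast(p,z,c,o=None,M=None):
    p=np.atleast_2d(p).astype(float)
    if M is None: M=quat(c['rotation']).as_matrix(); o=c['xyz']
    d=np.c_[(p[:,0]-c['cx'])/c['fx'],(p[:,1]-c['cy'])/c['fy'],np.ones(len(p))]@M.T
    return o+d*((z-o[2])/d[:,2])[:,None]
def down(psi):
    """tool pointing down, tool x (jaw axis) at angle psi from world x; the y of the tool: see check"""
    x=np.array([np.cos(psi),np.sin(psi),0]);z=np.array([0,0,-1.])
    return R.from_matrix(np.c_[x,np.cross(z,x),z])
E
python3 - <<'E'
from h import *
im=cv2.imread("pics/top0.png")
c=cams.camera_model("top")
cv2.imwrite("pics/crop1.png",cv2.resize(im[120:250,240:440],None,fx=4,fy=4,interpolation=cv2.INTER_CUBIC))
print(quat(c['rotation']).as_matrix().round(3))
print(quat(r.get_state()['ee_rot']).as_matrix().round(3))
hsv=cv2.cvtColor(im,cv2.COLOR_BGR2HSV)
for n,p in dict(wedge=(395,203),wl=(462,330),rail=(300,162),mal_neck=(504,197),ori=(482,186),bench=(400,280),base=(280,198),hand=(535,240)).items(): print(n,hsv[p[1],p[0]],cast(p,0.02,c)[0].round(3))
E
```

```text
[[ 0.011 -0.99   0.138]
 [-1.    -0.01   0.009]
 [-0.008 -0.138 -0.99 ]]
[[ 0.242 -0.    -0.97 ]
 [ 0.97  -0.001  0.242]
 [-0.001 -1.    -0.   ]]
wedge [ 18 168 212] [ 0.527 -0.176  0.02 ]
wl [ 19 175 198] [ 0.225 -0.331  0.02 ]
rail [ 18 112 166] [0.628 0.061 0.02 ]
mal_neck [ 25 189 212] [ 0.545 -0.444  0.02 ]
ori [ 12 214 176] [ 0.572 -0.391  0.02 ]
bench [ 12 157 135] [ 0.34  -0.186  0.02 ]
base [ 16 101 205] [0.537 0.108 0.02 ]
hand [ 0  9 29] [ 0.44  -0.515  0.02 ]
```

View pics/crop1.png

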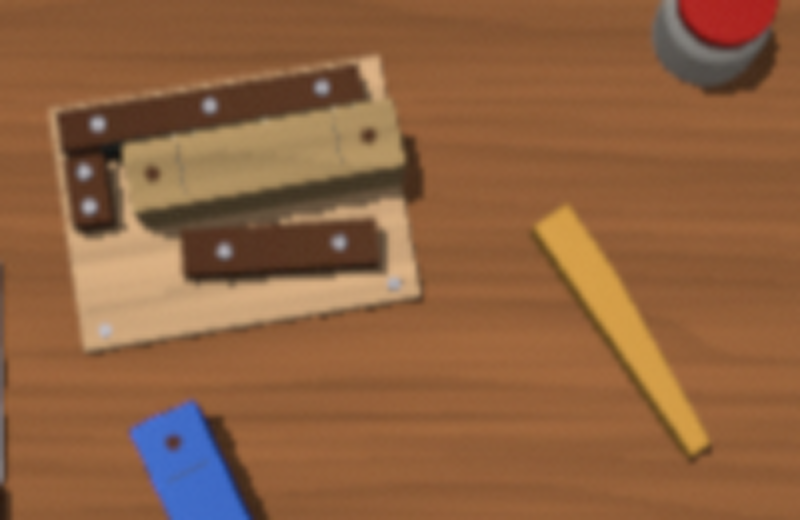

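The crop confirms it. The pine rail sits in the jig, and the jig base corners are at crop (50,108), (380,57), (420,297) and (87,350). The wedge heel is at (552,218), its thin end at (698,450). The cleat is at (282,248) with its mouth on the right.

```bash
python3 - <<'E'
s=open('h.py').read(); i=s.index("def down"); s=s[:i]+'''def down(psi):
    x=np.array([np.cos(psi),np.sin(psi),0]);y=np.array([0,0,-1.])
    return R.from_matrix(np.c_[x,y,np.cross(x,y)])
def fit(own,w):
    """2D rigid fit own->world: origin, angle, residual"""
    own=np.array(own,float);w=np.array(w)[:,:2]
    a=own-own.mean(0);b=w-w.mean(0)
    th=np.arctan2((a[:,0]*b[:,1]-a[:,1]*b[:,0]).sum(),(a*b).sum())
    c,s=np.cos(th),np.sin(th);M=np.array([[c,-s],[s,c]])
    o=w.mean(0)-M@own.mean(0)
    return o,th,np.linalg.norm(own@M.T+o-w,axis=1)
'''
open('h.py','w').write(s)
E
python3 - <<'E'
from h import *
c=cams.camera_model("top"); im=cv2.imread("pics/top0.png"); hsv=cv2.cvtColor(im,cv2.COLOR_BGR2HSV)
px=lambda l:(np.array(l)+.5)/4-.5+[240,120]
w=cast(px([(50,108),(380,57),(420,297),(87,350)]),.012,c)
print("jig",fit([(.091,.132),(.091,-.08),(-.065,-.08),(-.065,.132)],w))
w=cast(px([(535,232),(570,205),(710,446),(690,458)]),.028,c)
print("wedge",fit([(.01125,-.085),(-.01475,-.085),(-.00275,.085),(.01125,.085)],w))
def blob(lo,hi,x0,y0,x1,y1):
    m=np.zeros(im.shape[:2],np.uint8); m[y0:y1,x0:x1]=cv2.inRange(hsv,lo,hi)[y0:y1,x0:x1]
    k=max(cv2.findContours(m,0,1)[0],key=cv2.contourArea); return k
k=blob((15,150,170),(24,255,255),360,150,430,250); b=cv2.boxPoints(cv2.minAreaRect(k)); print("wedge box",cast(b,.028,c)[:,:2].round(4).tolist(), len(k))
w=cast(px([(122,150),(393,100),(405,163),(136,215)]),.072,c); print("rail",fit([(.021,.0825),(.021,-.0825),(-.021,-.0825),(-.021,.0825)],w))
k=blob((22,150,120),(32,255,255),470,150,530,230); rr=cv2.minAreaRect(k); print("neck",rr,cast(cv2.boxPoints(rr),.03,c)[:,:2].round(4).tolist())
hx=[]
for x0,x1 in ((470,490),(492,515)):
    k=blob((3,190,100),(14,255,255),x0,160,x1,192); m=cv2.moments(k); p=(m['m10']/m['m00'],m['m01']/m['m00']); print("orange",p,m['m00'],cast(p,.025,c)[0].round(4))
E
```

```text
jig (array([0.60071927, 0.03747077]), np.float64(0.1701981712182573), array([0.00054193, 0.00059496, 0.00088907, 0.00149027]))
wedge (array([ 0.52627715, -0.1779096 ]), np.float64(2.16088652742253), array([0.00208492, 0.00086215, 0.000529  , 0.00118515]))
wedge box [[0.5926, -0.121], [0.6073, -0.1416], [0.4677, -0.2362], [0.4535, -0.2158]] 126
rail (array([0.62423986, 0.0438608 ]), np.float64(0.200858931515649), array([0.00069245, 0.00150491, 0.00154708, 0.00147645]))
neck ((504.76507568359375, 195.0028076171875), (36.400394439697266, 9.07837963104248), 55.61965560913086) [[0.5787, -0.4093], [0.5917, -0.4281], [0.5177, -0.475], [0.505, -0.4562]]
orange (478.77777777777777, 182.72067901234567) 108.0 [ 0.5789 -0.3816  0.025 ]
orange (503.9550264550264, 166.97089947089947) 63.0 [ 0.6191 -0.4452  0.025 ]
```

```bash
cat >> h.py <<'E'
JO,JT=np.array([0.6007,0.0375]),0.170
J=lambda x,y,z:np.r_[JO+R.from_euler('z',JT).as_matrix()[:2,:2]@[x,y],z]
inJ=lambda p:(R.from_euler('z',-JT).as_matrix()[:2,:2]@(np.array(p)[:2]-JO))
jx=np.array([np.cos(JT),np.sin(JT),0]);jy=np.array([-np.sin(JT),np.cos(JT),0])
def say(t):
    s=r.get_state(); print(t,"t=%.2f"%s['time'],"J",(inJ(s['ee_pos'])*1000).round(1),"z %.1f"%(s['ee_pos'][2]*1000),"F",s['force'].round(1),"g %.1fmm"%(s['grip_width']*88))
E
python3 - <<'E'
from h import *
for n,p,psi in [("rail",[.624,.044,.048],.17),("wedge",[.576,-.144,.005],2.16),("place",J(-.004,-.22,.02),.17),("place2",J(-.004,-.09,.02),.17),("mal",[.553,-.441,.004],2.135),("strike",J(-.056,-.2,.01),.17+np.pi/2)]:
    for k in (0,np.pi,-np.pi):
        q=r.ik(p,wxyz(down(psi+k))); print(n,round(psi+k,2),None if q is None else np.round(q,2))
E
```

```text
rail 0.17 [-0.53  0.66  0.55  1.78 -0.45  0.83  0.4 ]
rail 3.31 [-0.8   0.86  1.03  1.79 -0.87  1.02 -2.39]
rail -2.97 [-0.8   0.86  1.03  1.79 -0.87  1.02 -2.39]
wedge 2.16 [-0.06  0.64  0.31  1.87 -0.29  0.68  2.58]
wedge 5.3 [-0.32  0.73  0.68  1.88 -0.65  0.77 -0.25]
wedge -0.98 [-0.32  0.73  0.68  1.88 -0.65  0.77 -0.25]
place 0.17 [-0.32  0.84  0.82  1.71 -0.75  0.93  0.97]
place 3.31 [-0.42  0.96  1.03  1.72 -0.94  1.05 -2.02]
place -2.97 [-0.42  0.96  1.03  1.72 -0.94  1.05 -2.02]
place2 0.17 [-0.37  0.69  0.54  1.82 -0.48  0.77  0.59]
place2 3.31 [-0.65  0.9   1.03  1.84 -0.94  0.99 -2.18]
place2 -2.97 [-0.65  0.9   1.03  1.84 -0.94  0.99 -2.18]
mal 2.13 [ 0.99  0.86 -0.63  1.51  0.58  0.96  2.32]
mal 5.28 [ 0.03  1.04  1.03  1.59 -0.98  1.1   0.31]
mal -1.01 [ 0.03  1.04  1.03  1.59 -0.98  1.1   0.31]
strike 1.74 [-0.08  0.66  0.4   1.84 -0.37  0.71  2.26]
strike 4.88 [-0.36  0.79  0.83  1.86 -0.78  0.85 -0.53]
strike -1.4 [-0.36  0.79  0.83  1.86 -0.78  0.85 -0.53]
```

```bash
python3 - <<'E'
from h import *
Q=wxyz(down(JT))
r.reach([.624,.044,.16],Q); say("above")
r.move_linear([.624,.044,.049],feed=.15); say("down")
fingers.command_gripper(0.0,25); say("gripped")
r.move_linear(np.array([.624,.044,.049]),Q,feed=.05); s0=r.get_state()['ee_pos']
print(r.move_linear(s0+.03*jy,feed=.04,force_limit=8)); say("stop")
p=r.get_state()['ee_pos']
print(r.move_linear(p+.015*jx,feed=.03,force_limit=10)); say("fence")
p=r.get_state()['ee_pos']
print(r.move_linear(p+.01*jy,feed=.03,force_limit=8)); say("stop2")
fingers.command_gripper(1.0); say("open")
p=r.get_state()['ee_pos']; p[2]=.2; r.move_linear(p,feed=.25); say("up")
cv2.imwrite("pics/top1.png",cv2.resize(cams.get_image("top")[120:250,240:440,::-1],None,fx=4,fy=4,interpolation=cv2.INTER_CUBIC))
cv2.imwrite("pics/w1.png",cams.get_image("wrist")[:,:,::-1])
E
```

```text
above t=2.71 J [24.2  3.9] z 159.9 F [-0.3  1.1 -0. ] g 88.1mm
down t=3.60 J [24.7  2.2] z 49.8 F [ 0.6  0.3 -0.7] g 88.0mm
gripped t=4.38 J [24.5  2.5] z 49.1 F [ 1.3  0.2 -0. ] g 42.0mm
True
stop t=5.12 J [23.4 18.2] z 49.1 F [-0.5 -0.7  5.1] g 41.9mm
True
fence t=5.35 J [23.4 18.2] z 49.0 F [-1.3  0.3  5.1] g 42.1mm
True
stop2 t=5.58 J [23.3 18.2] z 49.0 F [-0.3 -1.   3.4] g 42.0mm
open t=6.43 J [23.2 17.1] z 49.0 F [-0.4 -0.6  0.1] g 88.0mm
up t=7.18 J [22.5 17.5] z 198.8 F [0.9 0.  0.7] g 87.9mm
```

View pics/w1.png

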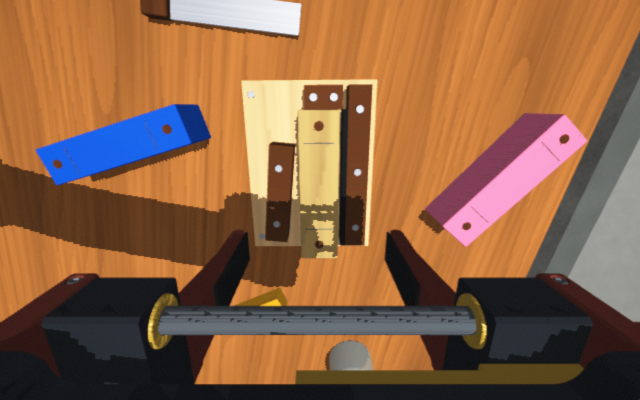

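The wrist view shows the rail (319,180) up against the end stop (323,97), but still with a gap to the fence (358,160). The fence push stopped at once because the leftover contact force changed. I'll grip again and push to the fence from rest.

```bash
python3 - <<'E'
from h import *
Q=wxyz(down(JT))
p=J(.0235,.0165,.049)
r.move_linear(p,Q,feed=.25)
fingers.command_gripper(0.0,25); r.dwell(.2); say("gripped")
p=r.get_state()['ee_pos']; p[2]=.0492
r.move_linear(p-.0005*jy,Q,feed=.02); r.dwell(.2); say("backed")
p=r.get_state()['ee_pos']
print(r.move_linear(p+.016*jx,feed=.03,force_limit=12)); say("fence"); r.dwell(.2); say("fence rest")
p=r.get_state()['ee_pos']
print(r.move_linear(p+.006*jy,feed=.02,force_limit=8)); say("stop2")
fingers.command_gripper(1.0); r.dwell(.2); say("open")
p=r.get_state()['ee_pos']; p[2]=.2; r.move_linear(p,feed=.25); say("up")
cv2.imwrite("pics/w2.png",cv2.resize(cams.get_image("wrist")[60:270,220:400,::-1],None,fx=2.8,fy=2.8,interpolation=cv2.INTER_CUBIC))
E
```

```text
gripped t=9.01 J [23.4 16.5] z 49.1 F [-1.4  0.9  3.4] g 42.0mm
backed t=9.46 J [23.4 16.3] z 49.1 F [ 0.   2.  -0.7] g 42.2mm
True
fence t=9.72 J [24.3 16.2] z 49.1 F [-0.6  0.3  5.5] g 41.9mm
fence rest t=9.92 J [24.3 16.2] z 49.1 F [ 1.2 -2.   6. ] g 41.8mm
True
stop2 t=10.14 J [24.3 16.5] z 49.2 F [-0.2 -1.1  2.8] g 42.1mm
open t=11.19 J [24.4 16.6] z 49.2 F [-0.4  0.9  0.6] g 87.9mm
up t=11.94 J [23.7 16.9] z 198.8 F [ 0.5 -0.5 -0.9] g 88.0mm
```

View pics/w2.png

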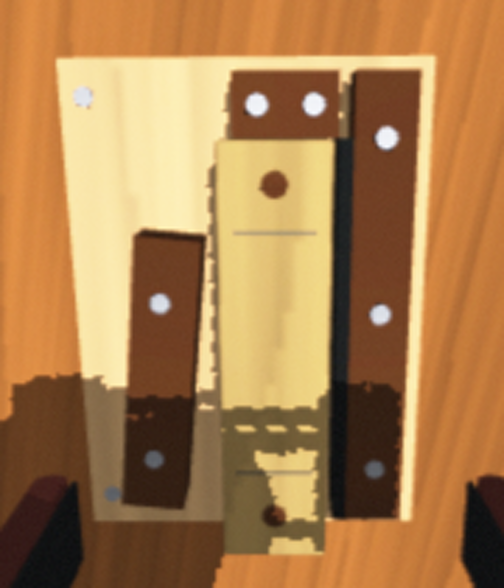

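The rail isn't home yet. It sits at jig x of about 24 mm, and home must be 27 or more. The crop also puts the fence face about 32 mm from the rail's centre line instead of 27. The stop was a false trigger, so I'll step +x in small moves and watch the force.

```bash
python3 - <<'E'
from h import *
Q=wxyz(down(JT))
r.move_linear(J(.0244,.0165,.049),Q,feed=.25)
fingers.command_gripper(0.0,25); say("gripped")
y=.0135
r.move_linear(J(.0244,y,.0492),Q,feed=.05); r.dwell(.1); say("backed")
x=.0244
for i in range(8):
    x+=.0015; r.move_linear(J(x,y,.0492),Q,feed=.03); r.dwell(.1); say("x%.1f"%(x*1e3))
    if r.get_state()['force']@jx<-9: break
for i in range(5):
    y+=.0015; r.move_linear(J(x,y,.0492),Q,feed=.03); r.dwell(.1); say("y%.1f"%(y*1e3))
    if r.get_state()['force']@jy<-7: break
E
```

```text
gripped t=13.52 J [24.4 16.5] z 49.1 F [-1.1  0.8  1.4] g 42.0mm
backed t=13.87 J [24.3 13.2] z 49.1 F [-0.1 -0.7  0.5] g 41.9mm
x25.9 t=14.22 J [24.8 13.2] z 49.1 F [-5.4 -0.9  6.8] g 42.0mm
x27.4 t=14.57 J [26.8 13.2] z 49.1 F [-4.5 -1.1  4. ] g 42.1mm
x28.9 t=14.92 J [28.7 13.4] z 49.1 F [-3.7 -2.5  3. ] g 42.3mm
x30.4 t=15.27 J [28.9 13.3] z 49.2 F [-8.7 -2.   7.5] g 41.9mm
x31.9 t=15.62 J [29.  13.3] z 49.2 F [-14.6  -2.7  13.3] g 42.2mm
y15.0 t=15.97 J [29.4 13.5] z 49.2 F [-10.3  -5.8  11.1] g 41.2mm
y16.5 t=16.32 J [29.5 13.7] z 49.1 F [-10.3  -8.4   9.5] g 42.0mm
y18.0 t=16.67 J [29.6 14. ] z 49.2 F [-10.4 -11.1   8. ] g 42.0mm
```

```bash
python3 - <<'E'
from h import *
Q=wxyz(down(JT))
r.move_linear(J(.0292,.0140,.0495),Q,feed=.03); r.dwell(.1); say("relax")
y=.014
for i in range(7):
    y+=.0015; r.move_linear(J(.0294,y,.0495),Q,feed=.03); r.dwell(.1); say("y%.1f"%(y*1e3))
    if r.get_state()['force']@jy<-10: break
r.move_linear(J(.0306,inJ(r.get_state()['ee_pos'])[1],.0495),Q,feed=.03); r.dwell(.1);say("end")
fingers.command_gripper(1.0); r.dwell(.1); say("open")
p=r.get_state()['ee_pos']; p[2]=.2; r.move_linear(p,feed=.3); say("up")
cv2.imwrite("pics/w3.png",cv2.resize(cams.get_image("wrist")[60:270,220:400,::-1],None,fx=2.8,fy=2.8,interpolation=cv2.INTER_CUBIC))
E
```

```text
relax t=17.07 J [28.9 13.5] z 49.2 F [-3.3 -4.1 -1.4] g 41.9mm
y15.5 t=17.43 J [29.1 15. ] z 49.2 F [-3.9 -4.1 -0.9] g 42.5mm
y17.0 t=17.77 J [29.1 16.4] z 49.2 F [-4.  -4.4 -1.7] g 42.2mm
y18.5 t=18.12 J [29.1 16.7] z 49.3 F [-2.4 -7.2 -0.2] g 41.8mm
y20.0 t=18.48 J [29.  16.8] z 49.4 F [-2.7 -9.6 -0.6] g 41.8mm
y21.5 t=18.82 J [29.1 16.9] z 49.7 F [ -2.6 -13.4   0.2] g 42.1mm
end t=19.23 J [29.4 16.6] z 49.2 F [-6.2 -3.8  2.2] g 41.8mm
open t=20.19 J [30.6 16.9] z 49.5 F [ 0.6 -0.1  0.2] g 88.4mm
up t=20.84 J [30.5 17.1] z 200.3 F [-0.6  0.7 -0.3] g 87.8mm
```

View pics/w3.png

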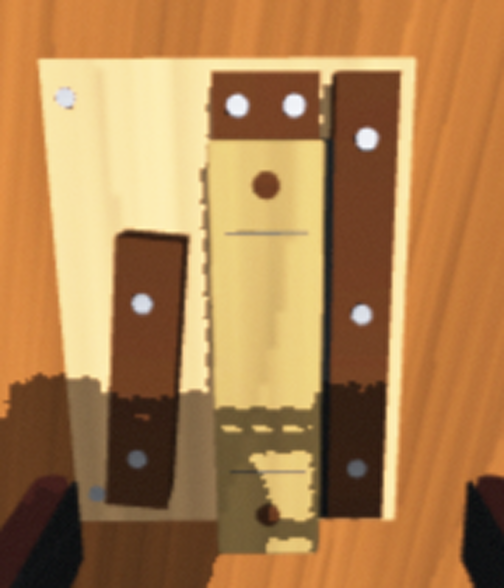

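The rail is now against the stop (crop row 140) and the strip (column 325), with no gap left, at jig (29.0, 16.8) mm in my frame. That was viewed picture 6. Wedge next.

```bash
python3 - <<'E'
from h import *
Qw=wxyz(down(2.161)); Q=wxyz(down(JT))
p=np.array([.578,-.1457,.10])
r.reach(p,Qw); p[2]=.0055; r.move_linear(p,Qw,feed=.2); say("down")
fingers.command_gripper(0.0,30); say("grip")
p[2]=.10; r.move_linear(p,feed=.25); say("lift")
r.reach(J(-.0062,-.235,.10),Q); say("pre")
r.move_linear(J(-.0062,-.235,.0195),Q,feed=.2); say("low")
cv2.imwrite("pics/t4.png",cv2.resize(cams.get_image("top")[120:260,240:440,::-1],None,fx=4,fy=4,interpolation=cv2.INTER_CUBIC))
E
```

```text
down t=23.37 J [ -52.9 -176.9] z 6.0 F [ 0.4  0.3 -0.3] g 88.4mm
grip t=24.34 J [ -53.4 -176.7] z 5.4 F [-0.3  1.1 -0.9] g 26.0mm
lift t=24.87 J [ -53.3 -176.6] z 100.4 F [ 0.1 -0.2 -1.4] g 25.6mm
pre t=26.32 J [  -6.8 -234.8] z 99.1 F [-0.  -0.1 -1.3] g 26.1mm
low t=26.87 J [  -6.2 -235.5] z 20.0 F [ 0.6 -0.5 -0.6] g 26.0mm
```

View pics/t4.png

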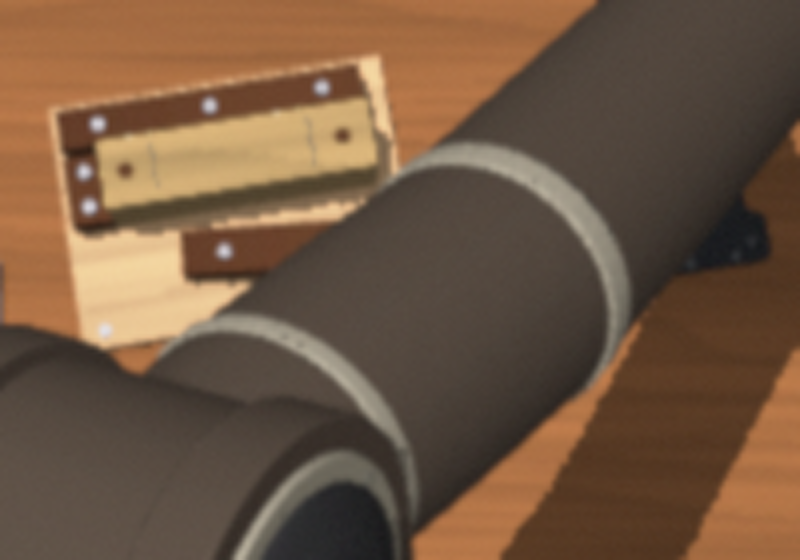

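The arm hides the wedge here, but the grip width of 26.0 mm matches the heel and the rail is home. I'll insert with force checks.

```bash
python3 - <<'E'
from h import *
Q=wxyz(down(JT))
y=-.150
r.move_linear(J(-.0062,y,.0195),Q,feed=.12); r.dwell(.1); say("in")
r.move_linear(J(-.0062,y,.0172),Q,feed=.05); r.dwell(.1); say("lowered")
while y<-.085:
    y+=.005 if y<-.121 else .0025
    r.move_linear(J(-.0060,y,.0172),Q,feed=.06); s=r.get_state(); f=s['force']
    if y>-.122 or abs(f@jy)>4: say("y%.1f fx%.1f fy%.1f"%(y*1e3,f@jx,f@jy))
    if f@jy<-7: break
cv2.imwrite("pics/w5.png",cams.get_image("wrist")[:,:,::-1])
E
```

```text
in t=27.88 J [  -6.4 -151.4] z 19.7 F [ 0.3 -0.5 -0.6] g 25.8mm
lowered t=28.23 J [  -6.2 -150.9] z 17.4 F [ 0.2 -2.6  1.8] g 25.8mm
y-120.0 fx0.1 fy-2.1 t=29.73 J [  -5.9 -119.6] z 17.3 F [ 0.5 -2.   4.8] g 25.7mm
y-117.5 fx-0.5 fy-2.5 t=29.98 J [  -5.9 -117.4] z 17.3 F [-0.1 -2.5  5.4] g 25.9mm
y-115.0 fx0.8 fy-2.5 t=30.23 J [  -5.9 -115. ] z 17.3 F [ 1.2 -2.4  5.8] g 26.3mm
y-112.5 fx-0.8 fy-3.7 t=30.48 J [  -5.8 -112.4] z 17.3 F [-0.2 -3.8  6.7] g 25.4mm
y-110.0 fx-0.5 fy-4.2 t=30.73 J [  -5.8 -109.8] z 17.4 F [ 0.2 -4.2  5.5] g 26.2mm
y-107.5 fx0.3 fy-3.7 t=30.98 J [  -5.8 -107.3] z 17.4 F [ 0.9 -3.5  6.5] g 26.0mm
y-105.0 fx-1.1 fy-3.5 t=31.23 J [  -5.7 -104.8] z 17.4 F [-0.4 -3.7  6.1] g 26.2mm
y-102.5 fx0.3 fy-3.8 t=31.48 J [  -5.5 -102.2] z 17.4 F [ 0.9 -3.7  6.4] g 25.9mm
y-100.0 fx1.8 fy-4.0 t=31.73 J [ -5.3 -99.7] z 17.4 F [ 2.5 -3.7  4.2] g 25.7mm
y-97.5 fx2.0 fy-3.6 t=31.98 J [ -5.1 -97.2] z 17.4 F [ 2.6 -3.2  4.2] g 25.9mm
y-95.0 fx4.4 fy-4.9 t=32.23 J [ -4.9 -95. ] z 17.4 F [ 5.2 -4.1  3.1] g 26.0mm
y-92.5 fx5.2 fy-6.8 t=32.48 J [ -4.7 -93.5] z 17.5 F [ 6.3 -5.8  2.1] g 25.7mm
y-90.0 fx5.5 fy-10.8 t=32.73 J [ -4.6 -92.6] z 17.7 F [ 7.2 -9.7  2. ] g 25.9mm
```

View pics/w5.png

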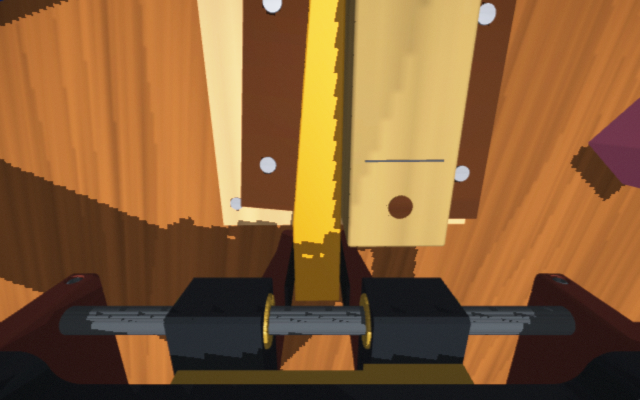

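The wrist view shows the wedge (320,150) lying straight in the slot between cleat and rail, thin end in. It seated at about 10 N, at gripper jig y of -92.6 mm. I'll release it and fetch the mallet.

```bash
python3 - <<'E'
from h import *
fingers.command_gripper(.6,60); r.dwell(.15); say("released")
p=r.get_state()['ee_pos']; p[2]=.13; r.move_linear(p,feed=.3)
Qm=wxyz(down(-1.007)); p=np.array([.554,-.441,.13])
r.reach(p,Qm); fingers.command_gripper(1.0); p[2]=.0055; r.move_linear(p,Qm,feed=.2); say("down")
fingers.command_gripper(0.0,60); say("grip")
p[2]=.12; r.move_linear(p,feed=.25); r.dwell(.1); say("lift")
print(r.get_state()['moment'].round(2))
r.reach(J(-.0566,-.205,.12),wxyz(down(JT-np.pi/2))); say("pre")
r.move_linear(J(-.0566,-.205,.0140),wxyz(down(JT-np.pi/2)),feed=.2); r.dwell(.1); say("low")
cv2.imwrite("pics/w6.png",cams.get_image("wrist")[:,:,::-1])
E
```

```text
released t=33.54 J [ -6. -90.] z 17.2 F [-0.1  0.5  0. ] g 52.7mm
down t=37.02 J [-126.9 -464.6] z 6.6 F [-0.4 -0.   0.5] g 87.8mm
grip t=38.04 J [-127.  -463.8] z 5.5 F [ 0.5 -0.1  0.6] g 21.7mm
lift t=38.75 J [-127.4 -462.2] z 117.3 F [ 0.7 -0.1 -4.6] g 21.9mm
[-0.06  0.12  0.05]
pre t=39.79 J [ -57.  -206.4] z 120.0 F [-0.6 -0.7 -4.1] g 21.7mm
low t=40.58 J [ -55.9 -206.2] z 15.6 F [ 0.3 -0.6 -4.3] g 21.6mm
```

View pics/w6.png

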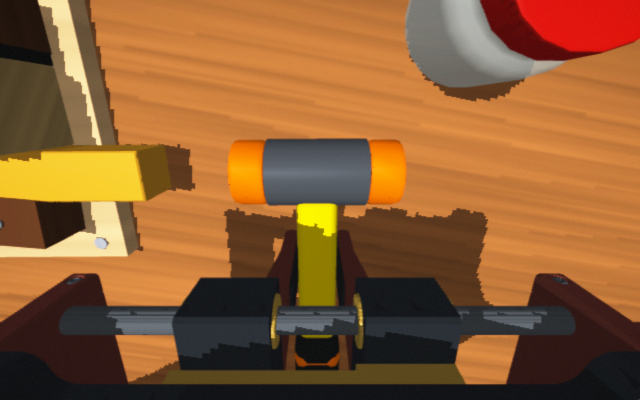

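The mallet head (317,172) is lined up with the wedge heel end (145,172), so I'll tap.

```bash
python3 - <<'E'
from h import *
Q=wxyz(down(JT-np.pi/2))
x,z=-.0563,.0135
for i in range(6):
    r.move_linear(J(x,-.183,z),Q,feed=.1); r.dwell(.25)
    hit=r.move_linear(J(x,-.125,z),Q,feed=.09,force_limit=15)
    s=r.get_state(); say("tap %d %s"%(i,hit))
    if inJ(s['ee_pos'])[1]>-.147: break
r.move_linear(J(x,-.19,z),Q,feed=.1); r.dwell(.15); say("off")
cv2.imwrite("pics/w7.png",cams.get_image("wrist")[:,:,::-1])
E
```

```text
tap 0 True t=41.67 J [ -56.7 -154.6] z 13.7 F [ 1.8 -2.3 -3.5] g 22.1mm
tap 1 True t=42.79 J [ -57.  -151.8] z 13.4 F [ 0.5 -1.9 -2.2] g 21.6mm
tap 2 True t=43.96 J [ -57.2 -149.7] z 13.5 F [ 1. -4. -2.] g 21.5mm
tap 3 True t=45.16 J [ -57.5 -148.2] z 13.5 F [ 0.1 -4.3 -2.1] g 21.7mm
tap 4 True t=46.38 J [ -57.5 -146.9] z 13.5 F [-0.2 -5.7 -2.3] g 22.1mm
off t=47.12 J [ -56.2 -188.8] z 13.2 F [ 0.1 -0.  -4.1] g 21.6mm
```

View pics/w7.png

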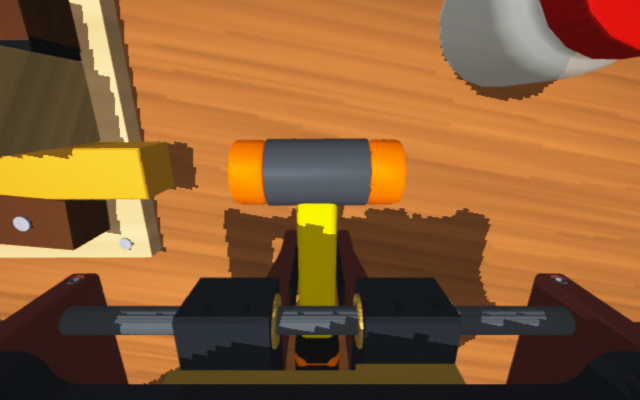

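The heel has moved on, with about 35 mm now beyond the base edge. I'll give it two firmer taps for margin, then lay the mallet back at its clear original spot.

```bash
python3 - <<'E'
from h import *
Q=wxyz(down(JT-np.pi/2)); x,z=-.0563,.0135
for i in range(2):
    r.move_linear(J(x,-.175,z),Q,feed=.1); r.dwell(.25)
    hit=r.move_linear(J(x,-.125,z),Q,feed=.09,force_limit=19); say("tap %s"%hit)
r.move_linear(J(x,-.19,z),Q,feed=.12); r.dwell(.15); say("off")
s=r.get_state(); c=cams.camera_model("wrist"); im=cams.get_image("wrist")[:,:,::-1]
H=c['hand_eye'];E=quat(s['ee_rot']).as_matrix()
hs=cv2.cvtColor(im,cv2.COLOR_BGR2HSV); m=cv2.inRange(hs,(18,180,190),(28,255,255)); m[:,200:]=0
k=max(cv2.findContours(m,0,1)[0],key=cv2.contourArea).reshape(-1,2); print("heel px",k[:,0].max(),k[:,1].min(),k[:,1].max())
mid=[[k[:,0].max()-22,k[:,1].mean()]]
print("heel end J approx",inJ(cast(mid,.04,c,E@H[:3,3]+s['ee_pos'],E@H[:3,:3])[0])*1e3)
p=r.get_state()['ee_pos']; p[2]=.11; r.move_linear(p,feed=.3)
Qm=wxyz(down(-1.007)); p=np.array([.554,-.441,.11])
r.reach(p,Qm); p[2]=.02; r.move_linear(p,Qm,feed=.2); p[2]=.0052; r.move_linear(p,Qm,feed=.03); r.dwell(.15); say("laid")
fingers.command_gripper(1.0); say("open")
p[2]=.16; r.move_linear(p,feed=.2); r.dwell(.2)
s=r.get_state(); 
cv2.imwrite("pics/w8.png",cams.get_image("wrist")[:,:,::-1])
t=cams.get_image("top")[:,:,::-1]; cv2.imwrite("pics/t8.png",t)
a=cv2.resize(t[120:220,240:400],(800,500),interpolation=cv2.INTER_CUBIC);cv2.imwrite("pics/t8c.png",a); say("up")
b=cv2.resize(t[120:290,400:600],(500,425)); 
E
```

```text
tap True t=48.14 J [ -57.6 -145.6] z 13.6 F [ 0.1 -5.  -1.3] g 21.8mm
tap True t=49.27 J [ -57.6 -144.4] z 13.7 F [ 0.1 -6.7 -2.6] g 21.9mm
off t=49.96 J [ -56.1 -188.5] z 13.2 F [ 0.3 -0.1 -3.9] g 21.4mm
heel px 143 147 198
heel end J approx [ -2.35322101 -91.84047225]
laid t=52.98 J [-126.8 -463.6] z 5.5 F [-1.8  1.8  2.4] g 21.7mm
open t=54.08 J [-127.  -463.7] z 5.2 F [ 0.2 -0.6  0.6] g 87.8mm
up t=55.31 J [-127.2 -463.5] z 159.1 F [-1.   0.2 -0.1] g 88.1mm
```

View pics/t8c.png

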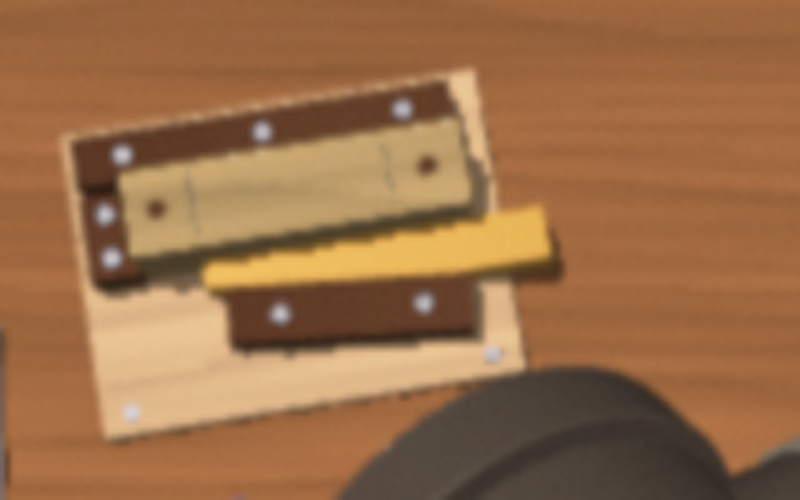

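View pics/w8.png

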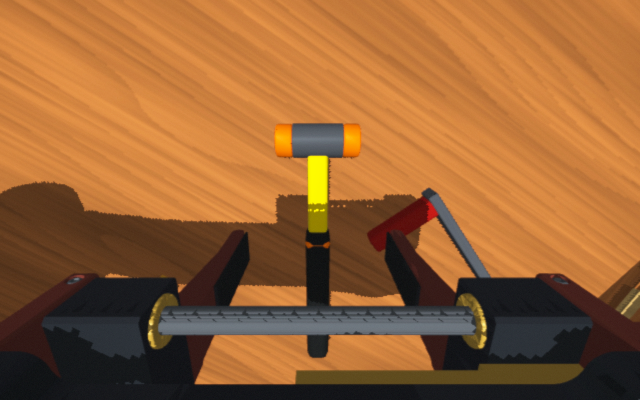

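The top crop shows the rail home and the wedge (380,250) flat in the slot, heel end at (548,240). That leaves the heel 20–25 mm beyond the base edge, so the wedge's centre is at jig y of about -15 to -19 mm. The wrist view shows the mallet lying flat on bare bench (318,230), released. I'll hand it in.

```bash
python3 -c "
from h import *
r.finish_job(); say('done')"
```

```text
the job is handed in; nothing more can be done
the job is handed in; nothing more can be done
```

I handed the job in after about 55 s of robot time: the rail is home, the wedge is tapped tight and the mallet is back on the bench. No verdict was reported.

- **Rail:** gripped from above and pushed to the end stop and the rubber strip. My first two fence pushes stopped early, on a false force trigger or friction of about 5 N. I repeated the push in small steps. The rail ended at about (29–30, 17) mm in my jig frame, and the pictures show it against both.
- **Wedge:** the smaller one, started thin end first, pushed by hand to about 10 N (above the 6 N in the brief) and let go. Seven separate taps followed, stopping at 15–19 N, each driving it less (the last two about 1.2 mm each).
- **Mallet:** laid flat at its original spot, well off the jig.

**Last checks:**
- **Wedge position:** the last mallet contact put the wedge's centre at jig y ≈ -15 mm, and the final top view gave about -19 mm. Both are at least 20 mm past the slot point. A rough wrist-camera reading disagreed, at about -7 mm, because it rested on a guessed pixel offset.
- **Not measured:** I could not measure the wedge's grip on the rail directly. I inferred it from how far the wedge went in.
- **Bystanders:** I did not go near them, but I made no final measurement of where they are.

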